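# Move the glaze row to match the test tiles

### The job

Move the three glaze pots from the dark rack to the pale rack, so that they stand in the order of the test tiles there: each pot upright in the bay behind the tile of its own colour. Keep the pots upright all the way and do not disturb the clay bowl drying on the wheel.

Things in the scene. Friction and masses are not known exactly. Their poses are not given: they have to be found in the camera images.
- source_rack: dark wooden pot rack, fixed, 98 x 278 mm, on the robot's right: a 12 mm board with a row of three square fenced bays (82 mm inside, floor 12 mm above the table, fences to 23 mm above the table, 8 mm thick). Origin: centre of its underside. Its y axis runs along the row; the bay centres lie at y = -90, 0 and +90 mm, x = 0.
- target_rack: pale wooden pot rack, fixed, 146 x 278 mm, on the robot's left: like the dark rack (same three bays, floor 12 mm above the table, fences to 23 mm), but with a ledge along its front (-x, robot side) on which three colour test tiles lie, one before each bay. Origin: centre of the underside of the board. y runs along the row; bay centres at x = +24 mm, y = -90, 0, +90 mm; tiles at x = -49 mm, same y.
- pink_pot: closed white plastic glaze pot with a pink band and a pink round dab, 38 mm across, on its white lid; upright cylinder, 61 mm across and 73 mm high, 0.15 to 0.35 kg, can be gripped round the lid or body. Origin: centre of its underside, z up along the pot; its yaw means nothing. Starts in one bay of the dark rack.
- yellow_pot: closed white plastic glaze pot with a yellow band and a yellow round dab, 38 mm across, on its white lid; upright cylinder, 60 mm across and 69 mm high, 0.15 to 0.35 kg, can be gripped round the lid or body. Origin: centre of its underside, z up along the pot; its yaw means nothing. Starts in one bay of the dark rack.
- green_pot: closed white plastic glaze pot with a green band and a green round dab, 38 mm across, on its white lid; upright cylinder, 63 mm across and 89 mm high, 0.15 to 0.35 kg, can be gripped round the lid or body. Origin: centre of its underside, z up along the pot; its yaw means nothing. Starts in one bay of the dark rack.
- pink_tile: pink glazed test tile, 36 x 60 x 8 mm, fixed flat on the ledge of the pale rack. Origin: centre of its underside, 12 mm above the table. Axes parallel to the pale rack's: x points from the tile to the bay it marks, whose centre lies at x = +73 mm, y = 0 of the tile, floor at the height of the tile's origin.
- yellow_tile: yellow glazed test tile, 36 x 60 x 8 mm, fixed flat on the ledge of the pale rack. Origin: centre of its underside, 12 mm above the table. Axes parallel to the pale rack's: x points from the tile to the bay it marks, whose centre lies at x = +73 mm, y = 0 of the tile, floor at the height of the tile's origin.
- green_tile: green glazed test tile, 36 x 60 x 8 mm, fixed flat on the ledge of the pale rack. Origin: centre of its underside, 12 mm above the table. Axes parallel to the pale rack's: x points from the tile to the bay it marks, whose centre lies at x = +73 mm, y = 0 of the tile, floor at the height of the tile's origin.
- pinch_bowl: small unfired clay bowl, 68 mm across, 36 mm high, loose on the round banding wheel between the racks (bowl rim about 140 mm above the table); not to be disturbed. Origin: centre of its underside.

How it is judged:
By the outcome, as a careful person would: the job done as asked, in the order asked, and still so for the second after the job is handed in, with the robot touching nothing.
It also fails if it takes over 102 s, if anything falls off the work surface, if the arm or the gripper's body presses on something with over 40 N, if the wrist force passes 120 N, or if a joint passes its speed limit or range.

### The arm

A 7-joint arm with a two-finger parallel gripper is mounted at the origin on a cart in front of the work surface, level with it; the furniture and walls round the work are solid. World frame = base frame: x ahead of the robot, y to its left, z up, the work surface at z = 0. Lengths are in m, angles in rad, forces in N, time in s.
With the tool pointing down it reaches from about 0.35 to 0.9 m from the base axis. Payload 8.1 kg.
Tool frame: the origin (TCP) lies midway between the tips of the shut fingers; the grasp point (between the pads) lies 19 mm behind it; z points along the fingers, y is the line along which they close (so a half turn about z gives the same grasp; the last joint's range is limited). The gripper opens to 92 mm and grips with 3 to 60 N. Pads are 19 mm wide; open, the fingers measure 130 mm over their backs; the gripper's body (75 mm by 190 mm) begins 47 mm behind the grasp point.
Start: joints at [-1.269, 0.434, 0.025, 1.573, -0.012, 1.134, -0.075], TCP at [0.246, 0.574, 0.192] pointing down, gripper open.
Joint ranges: [-2.62, 2.62], [-0.44, 2.09], [-1.27, 1.32], [0.08, 2.57], [-1.32, 4.46], [0.12, 2], [-2.74, 2.74]. Speed limits (rad/s): [2.22, 2.22, 3.01, 3.01, 3.14, 3.14, 3.14].

### API

Orientations are given as a rotation vector (axis times angle).
In Python, from cell import arm gives the robot as it stands.
- The arm moves only by the tool carry_out, never from a script. Its arguments are lists of equal length, an entry for each row: "claw": the finger opening in cm, from 0 to 9.18; "delta_pos": the shift along the tool's x, y, z in cm, a list of three; "angular": the turn, a rotation vector about the tool's x, y, z in rad, a list of three. In form: {"claw": [claw, ...], "delta_pos": [[dx, dy, dz], ...], "angular": [[ax, ay, az], ...]}. A call has 1 to 20 rows; each row shifts and turns the commanded pose from where the row before left it, along the tool's axes as they then stand; what a row does not reach is not made up. A row lasts 1/10 s, in which the tool goes at most 50 mm and 8.59 degrees, less where a joint would pass 70% of its speed; a pose out of reach is approached as far as the arm can. A call with a gripper value outside its range is refused whole. The fingers move at their own pace and stop on an object; "force" is the grip in N (left out, the last holds). Time passes only in rows, so rows that do not move let the fingers close. It gives the time, the measured TCP pose, the force, the opening and the grip force at its end, in the units of the state.
- arm.observe(): the state, without advancing time (a new reading comes with each control period).
- arm.get_image(name): name is "scene" or "top"; returns a dict with "frame" (480x640x3 uint8, red, green, blue), "mtx" (3x3 intrinsics, pixels), "dist" ([k1, k2, p1, p2, k3] as OpenCV has them; the pictures are not rectified), "T" (4x4, takes a point from camera to world coordinates). Camera axes: x right, y down, z forward; pixel columns grow to the right and rows downward; lengths in m; the calibration is good to about 2 mm. A picture is of the moment at which its call begins. There is no depth.
- arm.sign_off(): hands the job in; it is judged then, once.
Trained networks look in a picture, given as the dict that the camera call returned (one of the last four; its "shot" number tells which), for a name from the list of things; names that differ only in an ending like _2 or _b are one class to them, and where a whole thing is asked for, a point or a joint stands for the part that bears it (a point fixed in the world has none). Each returns a list of dicts, best first, with "conf" (0 to 1); they miss things now and then, are a little off and sometimes report something else, mostly with a low value. They report only what shows in the picture. A call takes as long as a camera call.
- arm.look_for(label, picture): "centre" ([column, row] as shares, 0 to 1, of the picture: columns of its width, rows of its height, amid what is visible of it).
- arm.trace(label, picture): "region" (480x640 bool, what is visible of it) and "centre" ([column, row] as shares, 0 to 1, of the picture: columns of its width, rows of its height, amid what is visible of it).
- arm.place_of(label, picture): "centre" ([column, row] as shares, 0 to 1, of the picture: columns of its width, rows of its height: a listed point, or the origin of a listed thing).
The state is a dict: "clock": time; "joints": joint angles; "dq": joint speeds; "joint_efforts": joint torques, N m; "position": TCP position; "ee_rot": TCP orientation; "force": force on the tool from outside, world axes, zero at the start; "ft_torque": the same for the moment, N m; "width": opening from 0.0 (shut) to 1.0 (fully open); "gripper_force": force on a finger pad.
Only numpy, scipy, OpenCV 4.12 (cv2) and the standard library are available. Lean on these libraries where they do the work, as an engineer would, in place of code of your own. Each camera call takes 0.05 s, during which the arm holds its last target. There are 200 camera calls.

## Working session

There is one attempt and no reset: what is moved stays moved. The work goes in short steps, Python scripts to look and compute and a tool call to move; the robot and the scene stay as the last step left them, time stands still between calls to the robot, and variables do not carry over. Pictures are saved under pics/ and viewed, at most 14 in all, crops included, and the job is handed in when it is done.

Besides the shell and the picture viewer there is one more tool, called after "Emit:" as name(argument=value, ...) on one line, values as JSON. carry_out: Moves the arm, as the interface text tells. Its arguments: {"type":"object","properties":{"claw":{"type":"array","items":{"type":"number"}},"delta_pos":{"type":"array","items":{"type":"array","items":{"type":"number"}}},"angular":{"type":"array","items":{"type":"array","items":{"type":"number"}}},"force":{"type":"number"}},"required":["claw","delta_pos","angular"]}

```bash
mkdir -p pics
cat > h.py <<'E'
import numpy as np, cv2
from cell import arm
def save(p,n): cv2.imwrite(f'pics/{n}.png',cv2.cvtColor(p['frame'],cv2.COLOR_RGB2BGR))
def ray(p,c,z):
    u=np.array([[[c[0]*640,c[1]*480]]],float)
    d=cv2.undistortPoints(u,np.array(p['mtx']),np.array(p['dist']))[0,0]
    T=np.array(p['T']); v=T[:3,:3]@[d[0],d[1],1]; o=T[:3,3]
    return o+v*(z-o[2])/v[2]
E
python3 - <<'E'
from h import *
for n in ['top','scene']:
    p=arm.get_image(n); save(p,n+'1'); print(n,np.array(p['T'])[:3,3].round(3))
    for l,z in [('pink_pot',.012),('yellow_pot',.012),('green_pot',.012),('pink_tile',.012),('yellow_tile',.012),('green_tile',.012),('pinch_bowl',.104),('source_rack',0),('target_rack',0)]:
        for r in arm.place_of(l,p)[:2]: print(l,round(r['conf'],2),(np.array(r['centre'])*[640,480]).round(),ray(p,r['centre'],z).round(4))
s=arm.observe(); print(s)
E
```

```text
top [ 0.408 -0.017  1.252]
pink_pot 0.97 [445. 253.] [ 0.4921 -0.3049  0.012 ]
yellow_pot 0.95 [443. 288.] [ 0.413  -0.2996  0.012 ]
green_pot 0.74 [452. 209.] [ 0.5953 -0.3223  0.012 ]
pink_tile 0.63 [223. 257.] [0.4847 0.2097 0.012 ]
yellow_tile 0.85 [187. 268.] [0.459  0.2943 0.012 ]
green_tile 0.77 [262. 250.] [0.5001 0.1204 0.012 ]
pinch_bowl 0.91 [353. 259.] [ 0.4748 -0.0865  0.104 ]
source_rack 0.75 [444. 249.] [ 0.5035 -0.3067  0.    ]
source_rack 0.36 [445. 252.] [ 0.4964 -0.3068  0.    ]
target_rack 0.66 [225. 242.] [0.5209 0.2082 0.    ]
scene [-0.099 -1.     0.591]
pink_pot 0.93 [392. 316.] [ 0.4991 -0.3045  0.012 ]
pink_pot 0.55 [294. 245.] [0.5107 0.13   0.012 ]
yellow_pot 0.81 [354. 328.] [ 0.4076 -0.2956  0.012 ]
green_pot 0.81 [424. 305.] [ 0.5826 -0.3124  0.012 ]
pink_tile 0.6 [254. 230.] [0.4663 0.2934 0.012 ]
pink_tile 0.51 [273. 238.] [0.4861 0.2089 0.012 ]
yellow_tile 0.6 [252. 231.] [0.4587 0.2922 0.012 ]
green_tile 0.51 [293. 245.] [0.5077 0.133  0.012 ]
pinch_bowl 0.96 [332. 249.] [ 0.4739 -0.1168  0.104 ]
source_rack 0.71 [389. 318.] [ 0.5    -0.2944  0.    ]
target_rack 0.92 [281. 233.] [0.5336 0.2541 0.    ]
{'clock': 1.0, 'joints': array([-1.26860775,  0.43452403,  0.02501347,  1.57318469, -0.01159772,
        1.13403856, -0.0751059 ]), 'dq': array([ 1.06926319e-03,  8.59942782e-04, -3.06883420e-04,  4.34118780e-05,
        3.57979724e-04,  1.53036384e-03,  1.74564642e-03]), 'joint_efforts': array([-8.80133939e-04, -6.67665124e+01,  9.83875729e-01, -3.14812839e+01,
       -6.06341776e-02,  3.25596356e-02,  2.79619570e-06]), 'position': array([0.24617645, 0.57448268, 0.19203299]), 'ee_rot': array([ 6.31661205e-01,  3.07741602e+00, -1.85238185e-05]), 'force': array([-0.39692697, -0.50727028,  0.17599066]), 'ft_torque': array([-0.00620093,  0.05422018,  0.01374632]), 'gripper_force': 0.0, 'width': 0.9995406678103564}
```

View pics/top1.png

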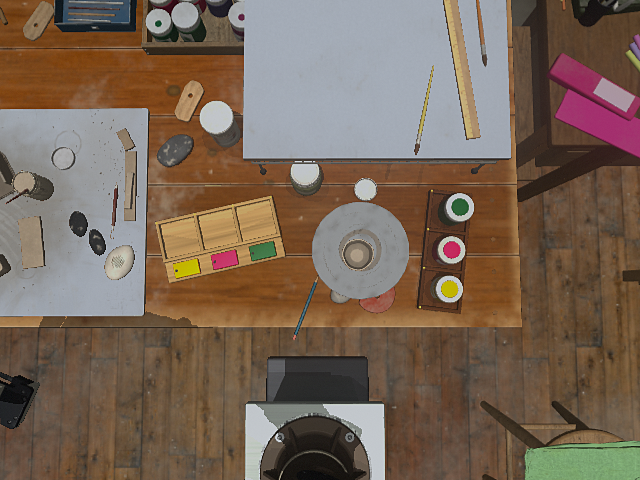

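View pics/scene1.png

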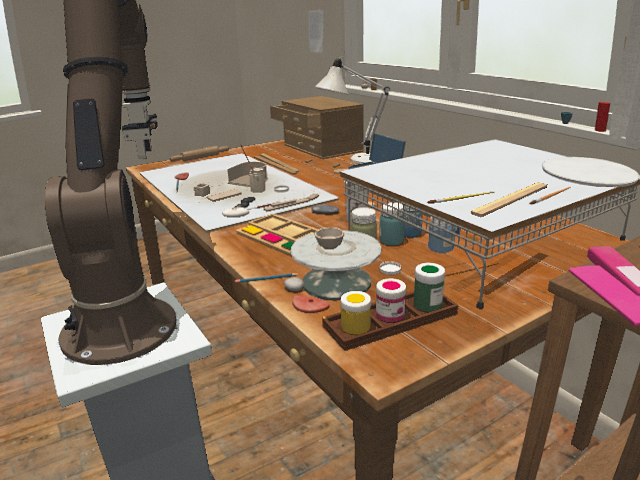

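```bash
cat >> h.py <<'E'
HUE={'pink':(160,176),'yellow':(22,34),'green':(70,90)}
def blobs(p,c,roi):
    hsv=cv2.cvtColor(p['frame'],cv2.COLOR_RGB2HSV); lo,hi=HUE[c]
    m=cv2.inRange(hsv,(lo,130,60),(hi,255,255)); k=np.zeros_like(m); x0,x1,y0,y1=roi; k[y0:y1,x0:x1]=m[y0:y1,x0:x1]
    n,_,st,ce=cv2.connectedComponentsWithStats(k)
    return sorted([(st[i,4],tuple(ce[i].round(1))) for i in range(1,n)],reverse=True)[:2]
TOPZ={'pink':.085,'yellow':.081,'green':.101}
E
python3 - <<'E'
from h import *
S=np.array([640,480])
t=arm.get_image('top'); s=arm.get_image('scene')
for c in HUE:
    for n,p,roi in [('top',t,(150,300,190,300)),('top',t,(410,490,180,320)),('scene',s,(335,450,255,300)),('scene',s,(230,320,210,260))]:
        z=.020 if roi[0] in(150,230) else TOPZ[c]
        for a,ce in blobs(p,c,roi): print(c,n,'tile' if z==.02 else 'pot',a,ce,ray(p,(np.array(ce)+.5)/S,z).round(4))
for n,p in [('top',t),('scene',s)]:
    r=arm.trace('pinch_bowl',p)[0]; y,x=np.nonzero(r['region']); 
    print('bowl',x.min(),x.max(),y.min(),y.max()); print([ray(p,((x.min()+x.max()+1)/1280,(y.min()+y.max()+1)/960),z).round(3) for z in (.104,.12,.14)])
for n,pts in [('wheel',[(312,250),(409,250)]),('shelf',[(243,158),(510,160)])]:
    for q in pts: print(n,[ray(t,np.array(q)/S,z).round(3)[:2] for z in (.104,.2,.25)])
for q in [(344,175),(482,241)]: print('shelf scene',[ray(s,np.array(q)/S,z).round(3)[:2] for z in (.1,.15,.2,.25)])
E
```

```text
pink top tile 362 (np.float64(224.3), np.float64(259.3)) [0.4771 0.2045 0.02  ]
pink top pot 224 (np.float64(451.4), np.float64(249.5)) [ 0.4946 -0.3032  0.085 ]
pink top pot 1 (np.float64(437.0), np.float64(243.0)) [ 0.5089 -0.272   0.085 ]
pink scene pot 120 (np.float64(390.9), np.float64(285.0)) [ 0.4955 -0.3038  0.085 ]
pink scene pot 20 (np.float64(380.4), np.float64(297.9)) [ 0.4459 -0.3318  0.085 ]
pink scene tile 106 (np.float64(271.5), np.float64(237.2)) [0.4765 0.1967 0.02  ]
yellow top tile 349 (np.float64(185.9), np.float64(267.9)) [0.4573 0.2927 0.02  ]
yellow top tile 5 (np.float64(194.2), np.float64(213.6)) [0.5834 0.276  0.02  ]
yellow top pot 234 (np.float64(449.1), np.float64(288.7)) [ 0.4093 -0.2973  0.081 ]
yellow top pot 5 (np.float64(419.6), np.float64(306.8)) [ 0.3702 -0.2325  0.081 ]
yellow scene pot 94 (np.float64(355.4), np.float64(296.8)) [ 0.4128 -0.2944  0.081 ]
yellow scene tile 78 (np.float64(251.9), np.float64(229.0)) [0.4574 0.2858 0.02  ]
green top tile 1 (np.float64(275.0), np.float64(254.0)) [0.4893 0.0876 0.02  ]
green scene pot 87 (np.float64(429
[... 211 characters left out ...]
0.12 ]), array([ 0.48 , -0.094,  0.14 ])]
bowl 314 342 227 250
[array([ 0.498, -0.067,  0.104]), array([ 0.478, -0.098,  0.12 ]), array([ 0.454, -0.136,  0.14 ])]
wheel [array([0.493, 0.002]), array([0.486, 0.   ]), array([ 0.483, -0.   ])]
wheel [array([ 0.493, -0.206]), array([ 0.486, -0.191]), array([ 0.482, -0.182])]
shelf [array([0.695, 0.153]), array([0.671, 0.139]), array([0.658, 0.131])]
shelf [array([ 0.69 , -0.429]), array([ 0.666, -0.395]), array([ 0.654, -0.377])]
shelf scene [array([0.837, 0.357]), array([0.742, 0.219]), array([0.647, 0.081]), array([ 0.551, -0.058])]
shelf scene [array([ 0.789, -0.284]), array([ 0.699, -0.357]), array([ 0.608, -0.43 ]), array([ 0.518, -0.503])]
```

Emit:
carry_out(claw=[9, 9, 9, 9, 9, 9, 9, 9, 9, 9, 9, 9, 9, 9, 9, 9, 9, 9, 9, 9], delta_pos=[[-1, 0, -1], [-2, 0, -1], [-3, 0, -1], [-4.2, 0, -1], [-4.2, 0, -1], [-4.2, 0, -1], [-4.2, 0, -1], [-4.2, 0, -1], [-4.2, 0, -1], [-4.2, 0, 0], [-4.2, 0, 0], [-4.2, 0, 0], [-4.2, 0, 0], [-4.2, 0, 0], [-4.2, 0, 0], [-4.2, 0, 0], [-4.2, 0, 0], [-4.2, 0, 0], [-4.2, 0, 0], [-4.2, 0, 0]], angular=[[0, 0, 0.016], [0, 0, 0.032], [0, 0, 0.05], [0, 0, 0.07], [0, 0, 0.07], [0, 0, 0.07], [0, 0, 0.07], [0, 0, 0.07], [0, 0, 0.07], [0, 0, 0.07], [0, 0, 0.07], [0, 0, 0.07], [0, 0, 0.07], [0, 0, 0.07], [0, 0, 0.07], [0, 0, 0.07], [0, 0, 0.07], [0, 0, 0.07], [0, 0, 0.07], [0, 0, 0.07]], force=25)

```text
clock: 3.2
position: [0.628, -0.0426, 0.2834]
ee_rot: [2.358, 2.074, 0.002]
force: [1.2, 0.3, 0.2]
width: 0.984
gripper_force: 0.0
```

```bash
cat >> h.py <<'E'
from scipy.spatial.transform import Rotation as Ro
def plan(xyz,yawdeg,now=None):
    """turn about tool z (rad), then shift (cm) in the tool frame after the turn"""
    s=arm.observe(); R=Ro.from_rotvec(s['ee_rot']); M=R.as_matrix(); p=s['position']
    y=np.degrees(np.arctan2(M[1,1],M[0,1])); a=-np.radians((yawdeg-y+180)%360-180)
    M2=M@Ro.from_rotvec([0,0,a]).as_matrix()
    print('t',round(s['clock'],2),'pos',p.round(4),'yaw',y.round(2),'tilt z',M[:,2].round(3),'turn',a.round(3),'shift cm',(M2.T@(np.array(xyz)-p)*100).round(2),'w',round(s['width']*9.18,2),'grip',round(s['gripper_force'],1),'q',s['joints'].round(2),'F',s['force'].round(1))
def greenpot(p):
    hsv=cv2.cvtColor(p['frame'],cv2.COLOR_RGB2HSV)[185:235,440:480]
    m=((hsv[...,1]>110)&(hsv[...,0]>50)&(hsv[...,0]<100)).astype(np.uint8)
    n,_,st,ce=cv2.connectedComponentsWithStats(m); i=1+st[1:,4].argmax(); return st[i,4],ce[i]+[440,185]
E
python3 - <<'E'
from h import *
p=arm.get_image('top')
a,c=greenpot(p); print(a,c,ray(p,(c+.5)/[640,480],.101))
plan([.587,-.320,.282],-97.7)
E
```

```text
212 [459.6509434  206.60377358] [ 0.58666766 -0.31910817  0.101     ]
t 3.25 pos [ 0.6266 -0.0525  0.284 ] yaw -8.14 tilt z [ 0.002 -0.006 -1.   ] turn 1.563 shift cm [-0.34 27.04  0.34] w 9.01 grip 0.0 q [-0.35  0.41  0.53  1.45 -0.2   1.34  0.04] F [-1.6 -7.1 -0.4]
```

Emit:
carry_out(claw=[9, 9, 9, 9, 9, 9, 9, 9, 9, 9, 9, 9, 9, 9, 9, 9, 9, 9, 9, 9], delta_pos=[[0, 0, 0], [0, 0, 0], [0, 0, 0], [0, 0, 0], [0, 0, 0], [0, 0, 0], [0, 0, 0], [0, 0, 0], [0, 0, 0], [0, 0, 0], [0, 0, 0], [0, 2, 0], [0, 4, 0], [0, 4, 0], [0, 4, 0], [0, 4, 0], [0, 4, 0], [0, 2, 0], [0, 1, 0], [0, 0, 0]], angular=[[0, 0, 0.142], [0, 0, 0.142], [0, 0, 0.142], [0, 0, 0.142], [0, 0, 0.142], [0, 0, 0.142], [0, 0, 0.142], [0, 0, 0.142], [0, 0, 0.142], [0, 0, 0.142], [0, 0, 0.142], [0, 0, 0], [0, 0, 0], [0, 0, 0], [0, 0, 0], [0, 0, 0], [0, 0, 0], [0, 0, 0], [0, 0, 0], [0, 0, 0]])

```text
clock: 5.25
position: [0.5987, -0.2892, 0.2828]
ee_rot: [3.136, -0.183, 0.001]
force: [-0.2, 0.0, -0.9]
width: 0.982
gripper_force: 0.0
```

Run:
```python
from h import *
plan([.587,-.3195,.065],-97.7)
```

```text
t 5.25 pos [ 0.5987 -0.2892  0.2828] yaw -96.69 tilt z [ 0.001 -0.001 -1.   ] turn 0.018 shift cm [-0.77  3.14 21.78] w 9.01 grip 0.0 q [-0.14  0.55  0.87  1.37 -0.42  1.41 -0.96] F [-0.2  0.  -0.9]
```

Emit:
carry_out(claw=[9, 9, 9, 9, 9, 9, 9, 9, 9], delta_pos=[[-0.4, 1.5, 1], [-0.4, 1.6, 2], [0, 0, 3], [0, 0, 3], [0, 0, 3], [0, 0, 2], [0, 0, 1], [0, 0, 0], [0, 0, 0]], angular=[[0, 0, 0.018], [0, 0, 0], [0, 0, 0], [0, 0, 0], [0, 0, 0], [0, 0, 0], [0, 0, 0], [0, 0, 0], [0, 0, 0]])

```text
clock: 6.15
position: [0.5882, -0.3168, 0.1328]
ee_rot: [3.134, -0.206, 0.001]
force: [0.7, -0.8, 0.8]
width: 0.981
gripper_force: 0.0
```

Run:
```python
from h import *
plan([.587,-.3195,.065],-97.7)
```

```text
t 6.15 pos [ 0.5882 -0.3168  0.1328] yaw -97.5 tilt z [ 0.001 -0.    -1.   ] turn 0.003 shift cm [-0.09  0.28  6.78] w 9.0 grip 0.0 q [-0.07  0.66  0.8   1.57 -0.51  1.13 -0.85] F [ 0.7 -0.8  0.8]
```

Emit:
carry_out(claw=[9, 9, 9, 9, 9, 9, 9, 5, 5, 5, 5, 5, 5, 5, 5, 5], delta_pos=[[0, 0.3, 1], [0, 0, 1.5], [0, 0, 1.5], [0, 0, 1.5], [0, 0, 1], [0, 0, 0.3], [0, 0, 0], [0, 0, 0], [0, 0, 0], [0, 0, 0], [0, 0, 0], [0, 0, 0], [0, 0, 0], [0, 0, 0], [0, 0, 0], [0, 0, 0]], angular=[[0, 0, 0], [0, 0, 0], [0, 0, 0], [0, 0, 0], [0, 0, 0], [0, 0, 0], [0, 0, 0], [0, 0, 0], [0, 0, 0], [0, 0, 0], [0, 0, 0], [0, 0, 0], [0, 0, 0], [0, 0, 0], [0, 0, 0], [0, 0, 0]], force=25)

```text
clock: 7.75
position: [0.5878, -0.3194, 0.0643]
ee_rot: [-3.134, 0.206, -0.001]
force: [0.1, 3.0, 4.9]
width: 0.665
gripper_force: 25.1
```

Run:
```python
from h import *
plan([.568,.1327,.27],-77.35)
```

```text
t 7.75 pos [ 0.5878 -0.3194  0.0643] yaw -97.5 tilt z [ 0.001  0.    -1.   ] turn -0.352 shift cm [  7.98 -44.55 -20.55] w 6.11 grip 25.1 q [-0.04  0.73  0.75  1.64 -0.57  1.01 -0.8 ] F [0.1 3.  4.9]
```

Emit:
carry_out(claw=[5, 5, 5, 5, 5, 5, 5, 5, 5, 5, 5, 5, 5, 5, 5, 5, 5, 5, 5, 5], delta_pos=[[0, 0, -0.5], [0, 0, -1.5], [0, 0, -2.5], [0, 0, -3], [0, 0, -3], [0, 0, -3], [0, 0, -3], [0, 0, -2.5], [0, 0, -1.5], [0, 0, -0.5], [0.2, -1, 0], [0.4, -2, 0], [0.5, -3, 0], [0.7, -3.5, 0], [0.7, -3.5, 0], [0.7, -3.5, 0], [0.7, -3.5, 0], [0.7, -3.5, 0], [0.7, -3.5, 0], [0.7, -3.5, 0]], angular=[[0, 0, 0], [0, 0, 0], [0, 0, 0], [0, 0, 0], [0, 0, -0.05], [0, 0, -0.05], [0, 0, -0.05], [0, 0, -0.05], [0, 0, -0.05], [0, 0, -0.05], [0, 0, -0.052], [0, 0, 0], [0, 0, 0], [0, 0, 0], [0, 0, 0], [0, 0, 0], [0, 0, 0], [0, 0, 0], [0, 0, 0], [0, 0, 0]])

```text
clock: 9.75
position: [0.5793, -0.0085, 0.2749]
ee_rot: [3.122, 0.344, 0.001]
force: [0.8, 0.6, -1.3]
width: 0.667
gripper_force: 25.0
```

Emit:
carry_out(claw=[5, 5, 5, 5, 5, 5, 5, 5], delta_pos=[[0.7, -3.5, 0], [0.7, -3, 0], [0.5, -3, 0], [0.4, -2, 0], [0.2, -1, 0], [0, -0.5, 0], [0, 0, 0], [0, 0, 0]], angular=[[0, 0, 0], [0, 0, 0], [0, 0, 0], [0, 0, 0], [0, 0, 0], [0, 0, 0], [0, 0, 0], [0, 0, 0]])

```text
clock: 10.55
position: [0.5757, 0.1215, 0.2743]
ee_rot: [3.122, 0.343, 0.0]
force: [-0.5, 0.4, -2.4]
width: 0.666
gripper_force: 25.0
```

Run:
```python
from h import *
plan([.568,.1327,.065],-77.35)
save(arm.get_image('scene'),'s2')
```

```text
t 10.55 pos [0.5757 0.1215 0.2743] yaw -77.48 tilt z [ 0.    -0.001 -1.   ] turn -0.002 shift cm [-0.52 -1.27 20.93] w 6.12 grip 25.0 q [-0.83  0.37  0.76  1.58 -0.26  1.29 -1.39] F [-0.5  0.4 -2.4]
```

View pics/s2.png

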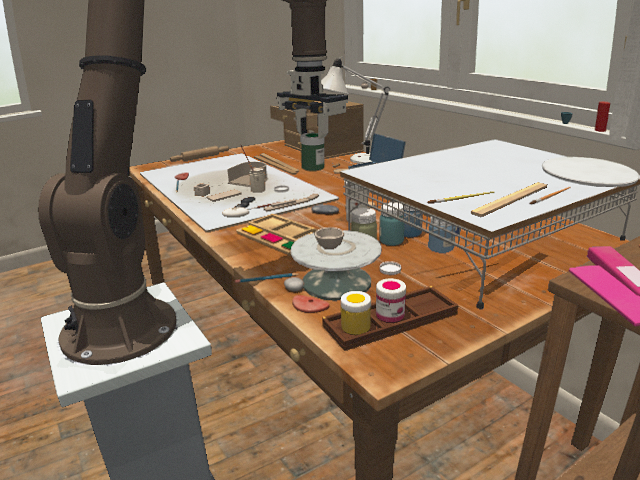

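Emit:
carry_out(claw=[5, 5, 5, 5, 5, 5, 5, 5, 5, 5, 5], delta_pos=[[-0.5, -1.2, 0], [0, 0, 1], [0, 0, 2], [0, 0, 2.5], [0, 0, 2.5], [0, 0, 2.5], [0, 0, 2.5], [0, 0, 2], [0, 0, 1], [0, 0, 0], [0, 0, 0]], angular=[[0, 0, 0], [0, 0, 0], [0, 0, 0], [0, 0, 0], [0, 0, 0], [0, 0, 0], [0, 0, 0], [0, 0, 0], [0, 0, 0], [0, 0, 0], [0, 0, 0]])

```text
clock: 11.7
position: [0.5685, 0.1339, 0.1146]
ee_rot: [3.122, 0.346, 0.001]
force: [0.7, 0.2, -1.7]
width: 0.668
gripper_force: 25.0
```

Run:
```python
from h import *
plan([.568,.1327,.065],-77.35)
```

```text
t 11.7 pos [0.5685 0.1339 0.1146] yaw -77.36 tilt z [ 0.001  0.    -1.   ] turn -0.0 shift cm [-0.08  0.1   4.96] w 6.13 grip 25.0 q [-0.79  0.5   0.68  1.81 -0.38  0.96 -1.3 ] F [ 0.7  0.2 -1.7]
```

Emit:
carry_out(claw=[5, 5, 5, 5, 5, 5, 5, 7.5, 9, 9, 9, 9, 9, 9, 9, 9, 9, 9, 9, 9], delta_pos=[[0, 0, 1.5], [0, 0, 1.5], [0, 0, 1], [0, 0, 0.6], [0, 0, 0.3], [0, 0, 0.1], [0, 0, 0], [0, 0, 0], [0, 0, 0], [0, 0, 0], [0, 0, 0], [0, 0, -1], [0, 0, -2], [0, 0, -3], [0, 0, -3], [0, 0, -3], [0, 0, -3], [0, 0, -3], [0, 0, -2], [0, 0, -1]], angular=[[0, 0, 0], [0, 0, 0], [0, 0, 0], [0, 0, 0], [0, 0, 0], [0, 0, 0], [0, 0, 0], [0, 0, 0], [0, 0, 0], [0, 0, 0], [0, 0, 0], [0, 0, 0], [0, 0, 0], [0, 0, 0], [0, 0, 0], [0, 0, 0], [0, 0, 0], [0, 0, 0], [0, 0, 0], [0, 0, 0]])

```text
clock: 13.7
position: [0.569, 0.1337, 0.2767]
ee_rot: [-3.122, -0.345, -0.005]
force: [0.1, 0.4, -0.2]
width: 0.98
gripper_force: 0.0
```

Run:
```python
from h import *
plan([.495,-.3035,.275],-97.7)
```

```text
t 13.7 pos [0.569  0.1337 0.2767] yaw -77.38 tilt z [ 0.003  0.001 -1.   ] turn 0.355 shift cm [-1.47 44.32  0.1 ] w 9.0 grip 0.0 q [-0.86  0.36  0.76  1.59 -0.25  1.29 -1.41] F [ 0.1  0.4 -0.2]
```

Emit:
carry_out(claw=[9, 9, 9, 9, 9, 9, 9, 9, 9, 9, 9, 9, 9, 9, 9, 9, 9, 9, 9], delta_pos=[[0, 0, 0], [0, 0, 0], [0, 0, 0], [-0.5, 1.3, 0], [-0.5, 3, 0], [-0.5, 4, 0], [0, 4, 0], [0, 4, 0], [0, 4, 0], [0, 4, 0], [0, 4, 0], [0, 4, 0], [0, 4, 0], [0, 3.5, 0], [0, 2.5, 0], [0, 1.5, 0], [0, 0.5, 0], [0, 0, 0], [0, 0, 0]], angular=[[0, 0, 0.12], [0, 0, 0.12], [0, 0, 0.115], [0, 0, 0], [0, 0, 0], [0, 0, 0], [0, 0, 0], [0, 0, 0], [0, 0, 0], [0, 0, 0], [0, 0, 0], [0, 0, 0], [0, 0, 0], [0, 0, 0], [0, 0, 0], [0, 0, 0], [0, 0, 0], [0, 0, 0], [0, 0, 0]])

```text
clock: 15.6
position: [0.4939, -0.3021, 0.2739]
ee_rot: [-3.134, 0.208, 0.0]
force: [0.1, 0.5, -0.3]
width: 0.983
gripper_force: 0.0
```

Run:
```python
from h import *
plan([.495,-.3035,.05],-97.7)
p=arm.get_image('top'); save(p,'t3')
```

```text
t 15.6 pos [ 0.4939 -0.3021  0.2739] yaw -97.59 tilt z [-0.     0.001 -1.   ] turn 0.002 shift cm [ 0.13  0.14 22.39] w 9.02 grip 0.0 q [-0.18  0.39  0.93  1.61 -0.32  1.3  -0.91] F [ 0.1  0.5 -0.3]
```

View pics/t3.png

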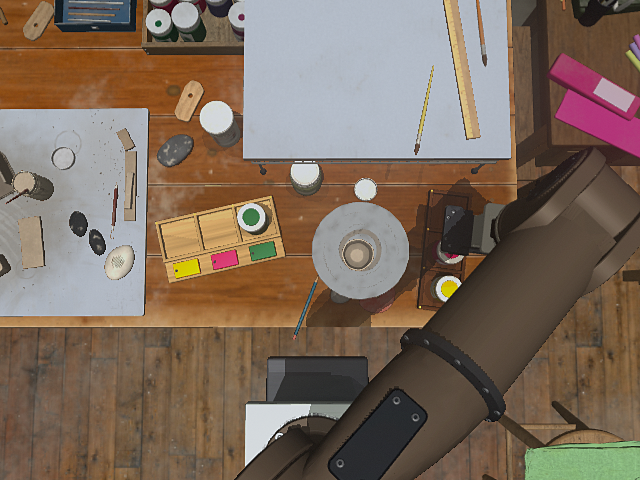

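Emit:
carry_out(claw=[9, 9, 9, 9, 9, 9, 9, 9, 9, 9, 9, 9, 5, 5, 5, 5, 5, 5, 5, 5], delta_pos=[[0.1, 0.1, 1], [0, 0, 2.5], [0, 0, 3], [0, 0, 3], [0, 0, 3], [0, 0, 3], [0, 0, 2.5], [0, 0, 2], [0, 0, 1.2], [0, 0, 0.8], [0, 0, 0.4], [0, 0, 0], [0, 0, 0], [0, 0, 0], [0, 0, 0], [0, 0, 0], [0, 0, 0], [0, 0, 0], [0, 0, 0], [0, 0, 0]], angular=[[0, 0, 0], [0, 0, 0], [0, 0, 0], [0, 0, 0], [0, 0, 0], [0, 0, 0], [0, 0, 0], [0, 0, 0], [0, 0, 0], [0, 0, 0], [0, 0, 0], [0, 0, 0], [0, 0, 0], [0, 0, 0], [0, 0, 0], [0, 0, 0], [0, 0, 0], [0, 0, 0], [0, 0, 0], [0, 0, 0]])

```text
clock: 17.65
position: [0.4965, -0.3021, 0.0511]
ee_rot: [-3.131, 0.208, -0.003]
force: [0.7, 8.7, 17.2]
width: 0.546
gripper_force: 8.7
```

Run:
```python
from h import *
plan([.548,.2205,.27],12.65)
```

```text
t 17.65 pos [ 0.4965 -0.3021  0.0511] yaw -97.59 tilt z [ 0.002  0.003 -1.   ] turn -1.924 shift cm [ 49.92  16.54 -21.71] w 5.01 grip 8.7 q [-0.05  0.62  0.75  1.88 -0.55  0.87 -0.72] F [ 0.7  8.7 17.2]
```

Run:
```python
from h import *
p=arm.get_image('scene'); cv2.imwrite('pics/s4.png',cv2.resize(cv2.cvtColor(p['frame'][180:380,280:520],cv2.COLOR_RGB2BGR),None,fx=3,fy=3))
```

```text
(no output)
```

View pics/s4.png

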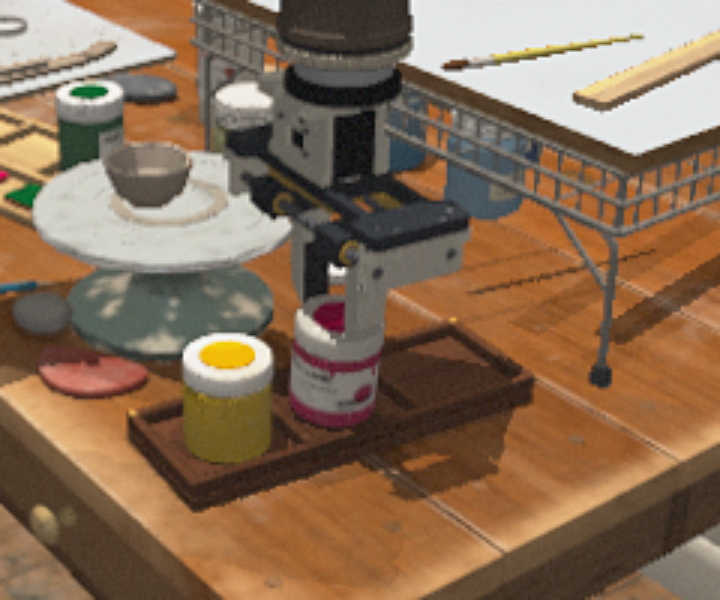

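Emit:
carry_out(claw=[5.5, 6, 6.5, 7, 8, 9, 9, 9, 9], delta_pos=[[0, 0, 0], [0, 0, 0], [0, 0, 0], [0, 0, 0], [0, 0, 0], [0, 0, 0], [0, 0, 0], [0, 0, 0], [0, 0, 0]], angular=[[0, 0, 0], [0, 0, 0], [0, 0, 0], [0, 0, 0], [0, 0, 0], [0, 0, 0], [0, 0, 0], [0, 0, 0], [0, 0, 0]])

```text
clock: 18.6
position: [0.4946, -0.3041, 0.0498]
ee_rot: [-3.134, 0.211, 0.001]
force: [0.3, -0.0, -0.4]
width: 0.979
gripper_force: 0.0
```

Run:
```python
from h import *
plan([.4965,-.3021,.051],-97.6)
p=arm.get_image('scene'); cv2.imwrite('pics/s5.png',cv2.resize(cv2.cvtColor(p['frame'][180:380,280:520],cv2.COLOR_RGB2BGR),None,fx=3,fy=3))
t=arm.get_image('top'); cv2.imwrite('pics/t5.png',cv2.resize(cv2.cvtColor(t['frame'][180:330,400:520],cv2.COLOR_RGB2BGR),None,fx=4,fy=4))
for a,ce in blobs(p,'pink',(335,450,240,335)): print(a,ce,ray(p,(np.array(ce)+.5)/[640,480],.085).round(4))
```

```text
t 18.6 pos [ 0.4946 -0.3041  0.0498] yaw -97.7 tilt z [-0.  0. -1.] turn -0.002 shift cm [ 0.16 -0.22 -0.12] w 8.99 grip 0.0 q [-0.05  0.62  0.75  1.88 -0.55  0.86 -0.72] F [ 0.3 -0.  -0.4]
121 (np.float64(390.8), np.float64(284.9)) [ 0.4956 -0.3033  0.085 ]
111 (np.float64(389.5), np.float64(318.3)) [ 0.4138 -0.3988  0.085 ]
```

View pics/s5.png

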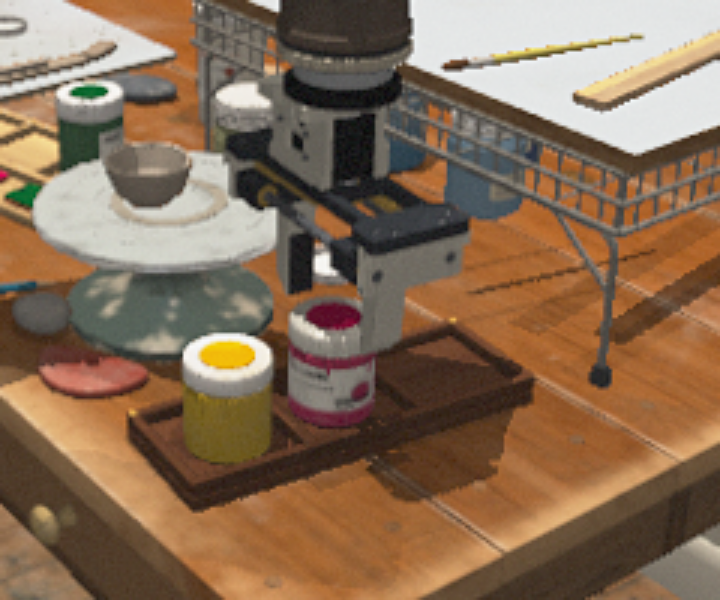

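View pics/t5.png

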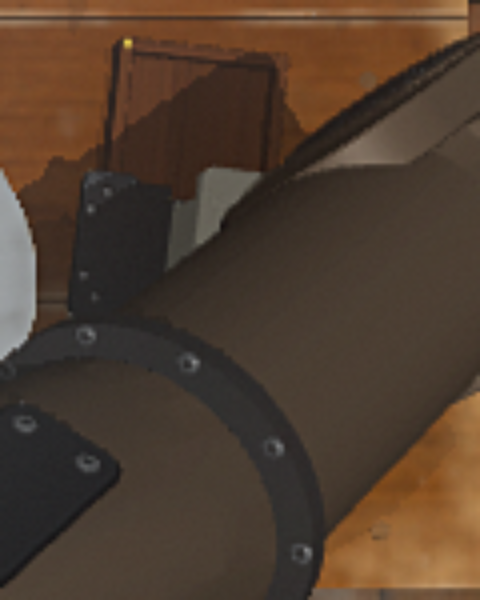

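Run:
```python
from h import *
p=arm.get_image('scene'); t=arm.get_image('top')
def proj(p,X):
    T=np.linalg.inv(np.array(p['T'])); q,_=cv2.projectPoints(np.array([X],float),cv2.Rodrigues(T[:3,:3])[0],T[:3,3],np.array(p['mtx']),np.array(p['dist'])); return q[0,0]
c=np.array([.4946,-.3041,.0498]); yv=np.array([np.cos(np.radians(-97.7)),np.sin(np.radians(-97.7)),0]); xv=np.array([yv[1],-yv[0],0])
for nm,d in [('near inner tip',.046),('near outer tip',.065),('far inner',-.046)]:
    q=[proj(p,c+yv*d+xv*k) for k in(-.0095,.0095)]
    print(nm,[((a-[280,180])*3).round() for a in q])
print('pot base',((proj(p,[.4955,-.3035,.012])-[280,180])*3).round(),'lid',((proj(p,[.4955,-.3035,.085])-[280,180])*3).round())
for z in(.12,.15,.18): print('slab crop',[((proj(t,c*[1,1,0]+[0,0,z]-yv*.095+xv*k)-[400,180])*4).round() for k in(-.0375,.0375)])
```

```text
near inner tip [array([380., 389.]), array([356., 397.])]
near outer tip [array([396., 403.]), array([372., 410.])]
far inner [array([309., 330.]), array([286., 336.])]
pot base [331. 408.] lid [334. 316.]
slab crop [array([ 56., 182.]), array([ 39., 321.])]
slab crop [array([ 66., 175.]), array([ 48., 318.])]
slab crop [array([ 76., 167.]), array([ 58., 315.])]
```

Emit:
carry_out(claw=[9, 9, 9, 9, 9, 9], delta_pos=[[0, 0, 0.5], [0, 0, 0.5], [0, 0, 0.5], [0, 0, 0.4], [0, 0, 0], [0, 0, 0]], angular=[[0, 0, 0], [0, 0, 0], [0, 0, 0], [0, 0, 0], [0, 0, 0], [0, 0, 0]])

```text
clock: 19.4
position: [0.4947, -0.3042, 0.0309]
ee_rot: [-3.134, 0.211, 0.0]
force: [-0.8, 0.3, 0.8]
width: 0.982
gripper_force: 0.0
```

Run:
```python
from h import *
plan([.495,-.3035,.051],-97.6)
p=arm.get_image('scene'); cv2.imwrite('pics/s6.png',cv2.resize(cv2.cvtColor(p['frame'][220:350,320:450],cv2.COLOR_RGB2BGR),None,fx=4,fy=4,interpolation=cv2.INTER_CUBIC))
```

```text
t 19.4 pos [ 0.4947 -0.3042  0.0309] yaw -97.7 tilt z [-0.  0. -1.] turn -0.002 shift cm [ 0.02 -0.08 -2.01] w 9.01 grip 0.0 q [-0.03  0.64  0.73  1.89 -0.57  0.83 -0.7 ] F [-0.8  0.3  0.8]
```

View pics/s6.png

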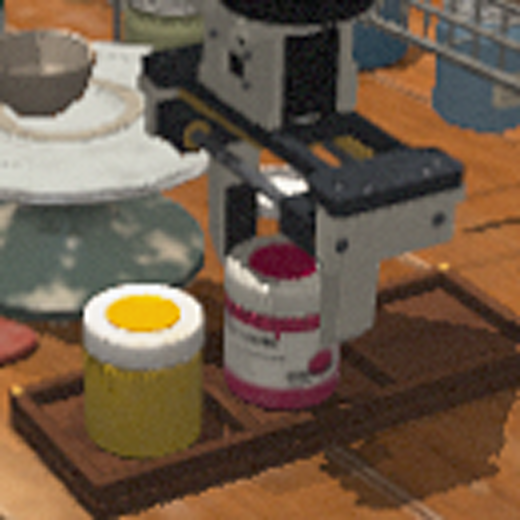

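Emit:
carry_out(claw=[9, 9, 9, 9, 9, 5.3, 5.3, 5.3, 5.3, 5.3, 5.3, 5.3, 5.3, 5.3], delta_pos=[[0, 0, 0.5], [0, 0, 0.5], [0, 0, 0.4], [0, 0, 0], [0, 0, 0], [0, 0, 0], [0, 0, 0], [0, 0, 0], [0, 0, 0], [0, 0, 0], [0, 0, 0], [0, 0, 0], [0, 0, 0], [0, 0, 0]], angular=[[0, 0, 0], [0, 0, 0], [0, 0, 0], [0, 0, 0], [0, 0, 0], [0, 0, 0], [0, 0, 0], [0, 0, 0], [0, 0, 0], [0, 0, 0], [0, 0, 0], [0, 0, 0], [0, 0, 0], [0, 0, 0]])

```text
clock: 20.85
position: [0.4949, -0.3041, 0.0171]
ee_rot: [-3.134, 0.211, -0.0]
force: [0.8, 3.0, 1.8]
width: 0.662
gripper_force: 25.0
```

Run:
```python
from h import *
plan([.548,.2205,.24],12.65)
```

```text
t 20.85 pos [ 0.4949 -0.3041  0.0171] yaw -97.69 tilt z [ 0.  0. -1.] turn -1.926 shift cm [ 50.02  16.67 -22.29] w 6.07 grip 25.0 q [-0.02  0.66  0.71  1.9  -0.59  0.8  -0.69] F [0.8 3.  1.8]
```

Emit:
carry_out(claw=[5.3, 5.3, 5.3, 5.3, 5.3, 5.3, 5.3, 5.3, 5.3, 5.3, 5.3, 5.3, 5.3, 5.3, 5.3, 5.3, 5.3, 5.3, 5.3, 5.3], delta_pos=[[0, 0, -0.5], [0, 0, -1.5], [0, 0, -2.5], [0, 0, -3], [0, 0, -3], [0, 0, -3], [0, 0, -3], [0, 0, -2.5], [0, 0, -2], [0, 0, -1], [0, 0, -0.5], [0, 0, 0], [0, 0, 0], [0, 0, 0], [0, 0, 0], [0, 0, 0], [0, 0, 0], [0, 0, 0], [0, 0, 0], [0, 0, 0]], angular=[[0, 0, 0], [0, 0, 0], [0, 0, 0], [0, 0, -0.06], [0, 0, -0.1], [0, 0, -0.12], [0, 0, -0.12], [0, 0, -0.13], [0, 0, -0.13], [0, 0, -0.13], [0, 0, -0.13], [0, 0, -0.13], [0, 0, -0.13], [0, 0, -0.13], [0, 0, -0.13], [0, 0, -0.13], [0, 0, -0.13], [0, 0, -0.12], [0, 0, -0.1], [0, 0, -0.036]])

```text
clock: 22.85
position: [0.4939, -0.3053, 0.243]
ee_rot: [1.923, 2.483, -0.002]
force: [-0.2, 0.2, -1.8]
width: 0.663
gripper_force: 25.0
```

Run:
```python
from h import *
plan([.548,.2205,.24],12.65)
```

```text
t 22.85 pos [ 0.4939 -0.3053  0.243 ] yaw 14.49 tilt z [-0.    -0.001 -1.   ] turn 0.032 shift cm [50.12 16.79  0.22] w 6.09 grip 25.0 q [ 0.15  0.33  0.43  1.64 -0.14  1.2   0.86] F [-0.2  0.2 -1.8]
```

Emit:
carry_out(claw=[5.3, 5.3, 5.3, 5.3, 5.3, 5.3, 5.3, 5.3, 5.3, 5.3, 5.3, 5.3, 5.3, 5.3, 5.3, 5.3, 5.3, 5.3, 5.3, 5.3], delta_pos=[[0, 0, 0], [0.9, 0.3, 0], [1.8, 0.6, 0], [2.7, 0.9, 0], [3.3, 1.1, 0], [3.6, 1.2, 0], [3.6, 1.2, 0], [3.6, 1.2, 0], [3.6, 1.2, 0], [3.6, 1.2, 0], [3.6, 1.2, 0], [3.6, 1.2, 0], [3.6, 1.2, 0], [3.3, 1.1, 0], [3, 1, 0], [2.7, 0.9, 0], [1.8, 0.6, 0], [0.9, 0.3, 0], [0.9, 0.4, 0], [0, 0, 0]], angular=[[0, 0, 0], [0, 0, 0], [0, 0, 0], [0, 0, 0], [0, 0, 0], [0, 0, 0], [0, 0, 0], [0, 0, 0], [0, 0, 0], [0, 0, 0], [0, 0, 0], [0, 0, 0], [0, 0, 0], [0, 0, 0], [0, 0, 0], [0, 0, 0], [0, 0, 0], [0, 0, 0], [0, 0, 0], [0, 0, 0]])

```text
clock: 24.85
position: [0.5333, 0.2233, 0.242]
ee_rot: [-1.926, -2.482, -0.0]
force: [0.6, -0.0, -2.2]
width: 0.661
gripper_force: 25.0
```

Run:
```python
from h import *
plan([.548,.2205,.0181],12.65)
p=arm.get_image('scene'); save(p,'s7')
a,c=blobs(p,'green',(230,345,190,240))[0]; print('green pot',a,c,ray(p,(np.array(c)+.5)/[640,480],.101))
```

```text
t 24.85 pos [0.5333 0.2233 0.242 ] yaw 14.38 tilt z [ 0.  0. -1.] turn 0.03 shift cm [-0.59  1.38 22.39] w 6.07 grip 25.0 q [-0.62  0.32  0.17  1.63 -0.06  1.2  -0.18] F [ 0.6 -0.  -2.2]
green pot 21 (np.float64(309.1), np.float64(210.0)) [0.56614177 0.13286166 0.101     ]
```

View pics/s7.png

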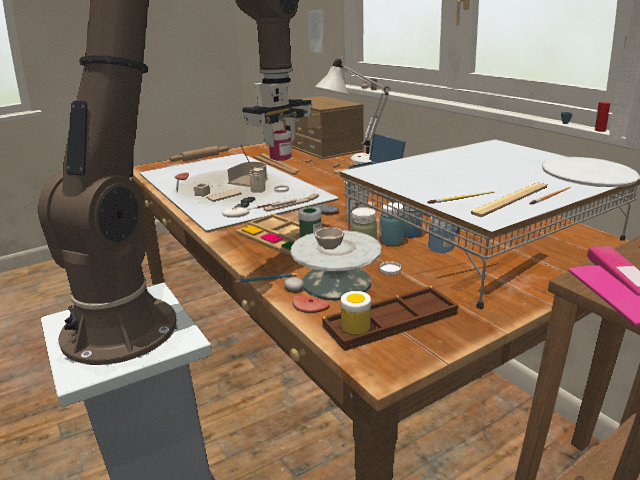

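Emit:
carry_out(claw=[5.3, 5.3, 5.3, 5.3, 5.3, 5.3, 5.3, 5.3, 5.3, 5.3, 5.3, 5.3], delta_pos=[[0, 0, 0], [-0.6, 1.4, 0], [0, 0, 1], [0, 0, 2], [0, 0, 3], [0, 0, 3], [0, 0, 3], [0, 0, 3], [0, 0, 2], [0, 0, 1], [0, 0, 0], [0, 0, 0]], angular=[[0, 0, 0.03], [0, 0, 0], [0, 0, 0], [0, 0, 0], [0, 0, 0], [0, 0, 0], [0, 0, 0], [0, 0, 0], [0, 0, 0], [0, 0, 0], [0, 0, 0], [0, 0, 0]])

```text
clock: 26.1
position: [0.5486, 0.22, 0.0628]
ee_rot: [1.964, 2.452, 0.001]
force: [-0.1, -0.5, -2.5]
width: 0.663
gripper_force: 25.0
```

Run:
```python
from h import *
plan([.548,.2205,.0181],12.65)
```

```text
t 26.1 pos [0.5486 0.22   0.0628] yaw 12.62 tilt z [ 0.001  0.    -1.   ] turn -0.001 shift cm [ 0.06 -0.05  4.47] w 6.09 grip 25.0 q [-0.58  0.51  0.15  1.81 -0.1   0.82 -0.16] F [-0.1 -0.5 -2.5]
```

Emit:
carry_out(claw=[5.3, 5.3, 5.3, 5.3, 5.3, 5.3, 7, 9, 9, 9, 9, 9, 9, 9, 9, 9, 9, 9, 9, 9], delta_pos=[[0, 0, 1.5], [0, 0, 1.3], [0, 0, 0.9], [0, 0, 0.6], [0, 0, 0.2], [0, 0, 0], [0, 0, 0], [0, 0, 0], [0, 0, 0], [0, 0, 0], [0, 0, -1], [0, 0, -2], [0, 0, -3], [0, 0, -3.5], [0, 0, -3.5], [0, 0, -3.5], [0, 0, -3], [0, 0, -2], [0, 0, -1], [0, 0, 0]], angular=[[0, 0, 0], [0, 0, 0], [0, 0, 0], [0, 0, 0], [0, 0, 0], [0, 0, 0], [0, 0, 0], [0, 0, 0], [0, 0, 0], [0, 0, 0], [0, 0, 0], [0, 0, 0], [0, 0, 0], [0, 0, 0], [0, 0, 0], [0, 0, 0], [0, 0, 0], [0, 0, 0], [0, 0, 0], [0, 0, 0]])

```text
clock: 28.1
position: [0.5488, 0.2203, 0.2436]
ee_rot: [1.962, 2.452, 0.004]
force: [0.5, 0.9, -0.1]
width: 0.977
gripper_force: 0.0
```

Run:
```python
from h import *
p=arm.get_image('scene')
for a,c in blobs(p,'yellow',(335,450,255,300))[:1]: print(a,ray(p,(np.array(c)+.5)/[640,480],.081))
for a,c in blobs(p,'pink',(230,345,190,240)): print(a,c,ray(p,(np.array(c)+.5)/[640,480],.085))
plan([.411,-.296,.24],-97.7)
plan([.411,-.296,.24],12.65)
```

```text
94 [ 0.41284099 -0.29442757  0.081     ]
179 (np.float64(286.3), np.float64(225.6)) [0.47840864 0.10571823 0.085     ]
92 (np.float64(271.2), np.float64(236.7)) [0.41177654 0.0637092  0.085     ]
t 28.15 pos [0.5481 0.2201 0.2421] yaw 12.66 tilt z [ 0.  0. -1.] turn 1.926 shift cm [-6.67 52.98  0.19] w 9.04 grip 0.0 q [-0.61  0.34  0.18  1.6  -0.07  1.21 -0.19] F [-1.4 -0.5 -0.2]
t 28.15 pos [0.5481 0.2201 0.2421] yaw 12.66 tilt z [ 0.  0. -1.] turn 0.0 shift cm [-47.35 -24.68   0.19] w 9.04 grip 0.0 q [-0.61  0.34  0.18  1.6  -0.07  1.21 -0.19] F [-1.4 -0.5 -0.2]
```

Emit:
carry_out(claw=[9, 9, 9, 9, 9, 9, 9, 9, 9, 9, 9, 9, 9, 9, 9, 9, 9, 9], delta_pos=[[-1, -0.5, 0], [-2, -1, 0], [-3, -1.5, 0], [-3.5, -1.8, 0], [-3.5, -1.8, 0], [-3.5, -1.8, 0], [-3.5, -1.8, 0], [-3.5, -1.8, 0], [-3.5, -1.8, 0], [-3.5, -1.8, 0], [-3.5, -1.8, 0], [-3.5, -1.8, 0], [-3, -1.7, 0], [-3, -1.7, 0], [-2, -1, 0], [-1.4, -0.8, 0], [-0.4, -0.3, 0], [0, 0, 0]], angular=[[0, 0, 0], [0, 0, 0], [0, 0, 0], [0, 0, 0], [0, 0, 0], [0, 0, 0], [0, 0, 0], [0, 0, 0], [0, 0, 0], [0, 0, 0], [0, 0, 0], [0, 0, 0], [0, 0, 0], [0, 0, 0], [0, 0, 0], [0, 0, 0], [0, 0, 0], [0, 0, 0]])

```text
clock: 29.95
position: [0.4096, -0.2958, 0.2412]
ee_rot: [-1.964, -2.45, 0.001]
force: [-0.1, -0.1, -1.0]
width: 0.977
gripper_force: 0.0
```

Emit:
carry_out(claw=[9, 9, 9, 9, 9, 9, 9, 9, 9, 9, 9, 9, 9, 9, 9, 9, 9, 9], delta_pos=[[0, 0, 0], [0, 0, 0], [0, 0, 0], [0, 0, 0], [0, 0, 0], [0, 0, 0], [0, 0, 0], [0, 0, 0], [0, 0, 0], [0, 0, 0], [0, 0, 0], [0, 0, 0], [0, 0, 0], [0, 0, 0], [0, 0, 0], [0, 0, 0], [0, 0, 0], [0, 0, 0]], angular=[[0, 0, 0.12], [0, 0, 0.12], [0, 0, 0.12], [0, 0, 0.12], [0, 0, 0.12], [0, 0, 0.12], [0, 0, 0.12], [0, 0, 0.12], [0, 0, 0.12], [0, 0, 0.12], [0, 0, 0.12], [0, 0, 0.12], [0, 0, 0.12], [0, 0, 0.12], [0, 0, 0.12], [0, 0, 0.12], [0, 0, 0], [0, 0, 0]])

```text
clock: 31.75
position: [0.411, -0.2945, 0.2417]
ee_rot: [-3.135, 0.194, 0.001]
force: [-0.5, 0.2, 0.5]
width: 0.98
gripper_force: 0.0
```

Run:
```python
from h import *
plan([.411,-.296,.014],-97.7)
save(arm.get_image('top'),'t8')
```

```text
t 31.75 pos [ 0.411  -0.2945  0.2417] yaw -97.07 tilt z [-0.     0.001 -1.   ] turn 0.011 shift cm [ 0.03  0.16 22.77] w 9.0 grip 0.0 q [-0.15  0.23  0.83  1.83 -0.19  1.16 -0.95] F [-0.5  0.2  0.5]
```

View pics/t8.png

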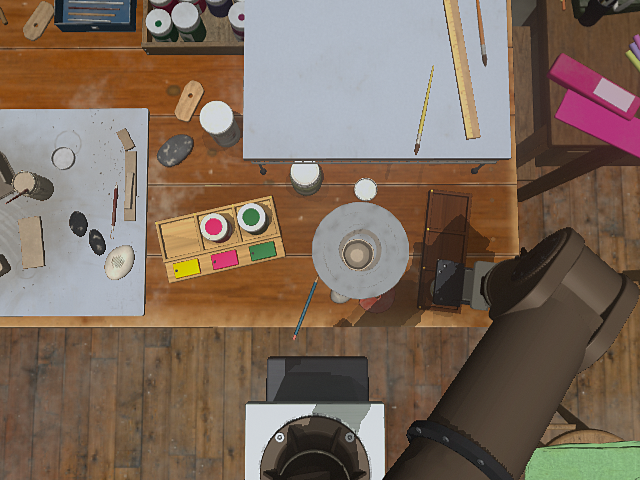

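Emit:
carry_out(claw=[9, 9, 9, 9, 9, 9, 9, 9, 9, 9, 9, 9, 5.2, 5.2, 5.2, 5.2, 5.2, 5.2, 5.2, 5.2], delta_pos=[[0, 0.15, 1], [0, 0, 2.5], [0, 0, 3], [0, 0, 3], [0, 0, 3], [0, 0, 3], [0, 0, 3], [0, 0, 2], [0, 0, 1.2], [0, 0, 0.7], [0, 0, 0.3], [0, 0, 0], [0, 0, 0], [0, 0, 0], [0, 0, 0], [0, 0, 0], [0, 0, 0], [0, 0, 0], [0, 0, 0], [0, 0, 0]], angular=[[0, 0, 0.01], [0, 0, 0], [0, 0, 0], [0, 0, 0], [0, 0, 0], [0, 0, 0], [0, 0, 0], [0, 0, 0], [0, 0, 0], [0, 0, 0], [0, 0, 0], [0, 0, 0], [0, 0, 0], [0, 0, 0], [0, 0, 0], [0, 0, 0], [0, 0, 0], [0, 0, 0], [0, 0, 0], [0, 0, 0]])

```text
clock: 33.8
position: [0.4108, -0.2968, 0.0152]
ee_rot: [-3.134, 0.217, -0.0]
force: [0.3, 2.5, 6.4]
width: 0.648
gripper_force: 25.0
```

Run:
```python
from h import *
plan([.5285,.3087,.24],12.65)
```

```text
t 33.8 pos [ 0.4108 -0.2968  0.0152] yaw -97.91 tilt z [ 0.  0. -1.] turn -1.93 shift cm [ 56.51  24.75 -22.45] w 5.95 grip 25.0 q [ 0.07  0.54  0.63  2.08 -0.51  0.67 -0.67] F [0.3 2.5 6.4]
```

Emit:
carry_out(claw=[5.2, 5.2, 5.2, 5.2, 5.2, 5.2, 5.2, 5.2, 5.2, 5.2, 5.2, 5.2, 5.2, 5.2, 5.2, 5.2, 5.2, 5.2, 5.2, 5.2], delta_pos=[[0, 0, -0.5], [0, 0, -1.5], [0, 0, -2.5], [0, 0, -3], [0, 0, -3], [0, 0, -3], [0, 0, -3], [0, 0, -2.5], [0, 0, -2], [0, 0, -1], [0, 0, -0.5], [0, 0, 0], [0, 0, 0], [0, 0, 0], [0, 0, 0], [0, 0, 0], [0, 0, 0], [0, 0, 0], [0, 0, 0], [0, 0, 0]], angular=[[0, 0, 0], [0, 0, 0], [0, 0, -0.06], [0, 0, -0.1], [0, 0, -0.12], [0, 0, -0.12], [0, 0, -0.12], [0, 0, -0.13], [0, 0, -0.13], [0, 0, -0.13], [0, 0, -0.13], [0, 0, -0.13], [0, 0, -0.13], [0, 0, -0.13], [0, 0, -0.13], [0, 0, -0.13], [0, 0, -0.12], [0, 0, -0.12], [0, 0, 0], [0, 0, 0]])

```text
clock: 35.8
position: [0.4102, -0.2972, 0.2399]
ee_rot: [-1.968, -2.448, 0.0]
force: [1.0, 0.5, -2.7]
width: 0.649
gripper_force: 25.0
```

Run:
```python
from h import *
plan([.5285,.3087,.24],12.65)
```

```text
t 35.8 pos [ 0.4102 -0.2972  0.2399] yaw 12.42 tilt z [-0. -0. -1.] turn -0.004 shift cm [ 5.653e+01  2.481e+01 -1.000e-02] w 5.96 grip 25.0 q [ 0.16  0.2   0.44  1.81 -0.09  1.15  0.85] F [ 1.   0.5 -2.7]
```

Emit:
carry_out(claw=[5.2, 5.2, 5.2, 5.2, 5.2, 5.2, 5.2, 5.2, 5.2, 5.2, 5.2, 5.2, 5.2, 5.2, 5.2, 5.2, 5.2, 5.2, 5.2, 5.2], delta_pos=[[0.9, 0.4, 0], [1.8, 0.8, 0], [2.7, 1.2, 0], [3.4, 1.5, 0], [3.6, 1.6, 0], [3.6, 1.6, 0], [3.6, 1.6, 0], [3.6, 1.6, 0], [3.6, 1.6, 0], [3.6, 1.6, 0], [3.6, 1.6, 0], [3.6, 1.6, 0], [3.6, 1.6, 0], [3.4, 1.5, 0], [3.4, 1.4, 0], [3, 1.2, 0], [2.7, 1, 0], [1.8, 0.8, 0], [0.6, 0.4, 0], [0.4, 0.2, 0]], angular=[[0, 0, 0], [0, 0, 0], [0, 0, 0], [0, 0, 0], [0, 0, 0], [0, 0, 0], [0, 0, 0], [0, 0, 0], [0, 0, 0], [0, 0, 0], [0, 0, 0], [0, 0, 0], [0, 0, 0], [0, 0, 0], [0, 0, 0], [0, 0, 0], [0, 0, 0], [0, 0, 0], [0, 0, 0], [0, 0, 0]])

```text
clock: 37.8
position: [0.5285, 0.3089, 0.2397]
ee_rot: [1.963, 2.452, -0.001]
force: [0.8, 0.3, -2.4]
width: 0.651
gripper_force: 25.0
```

Emit:
carry_out(claw=[5.2, 5.2, 5.2, 5.2, 5.2, 5.2, 5.2, 5.2, 5.2], delta_pos=[[0, 0, 0], [0, 0, 1], [0, 0, 2], [0, 0, 3], [0, 0, 3], [0, 0, 2], [0, 0, 1], [0, 0, 0], [0, 0, 0]], angular=[[0, 0, 0], [0, 0, 0], [0, 0, 0], [0, 0, 0], [0, 0, 0], [0, 0, 0], [0, 0, 0], [0, 0, 0], [0, 0, 0]])

```text
clock: 38.7
position: [0.5293, 0.3084, 0.1209]
ee_rot: [1.964, 2.452, 0.002]
force: [1.7, 0.7, -1.9]
width: 0.647
gripper_force: 25.0
```

Run:
```python
from h import *
plan([.5285,.3087,.0162],12.65)
```

```text
t 38.7 pos [0.5293 0.3084 0.1209] yaw 12.62 tilt z [ 0.001  0.001 -1.   ] turn -0.001 shift cm [ 0.04 -0.09 10.47] w 5.94 grip 25.0 q [-0.65  0.48  0.04  1.69 -0.02  0.97 -0.37] F [ 1.7  0.7 -1.9]
```

Emit:
carry_out(claw=[5.2, 5.2, 5.2, 5.2, 5.2, 5.2, 5.2, 5.2, 5.2, 7, 9, 9, 9, 9, 9, 9, 9, 9, 9, 9], delta_pos=[[0, 0, 1], [0, 0, 2], [0, 0, 2.5], [0, 0, 2.2], [0, 0, 1.5], [0, 0, 0.8], [0, 0, 0.4], [0, 0, 0.1], [0, 0, 0], [0, 0, 0], [0, 0, 0], [0, 0, 0], [0, 0, 0], [0, 0, -1], [0, 0, -2], [0, 0, -3], [0, 0, -3.5], [0, 0, -3.5], [0, 0, -3.5], [0, 0, -3.5]], angular=[[0, 0, 0], [0, 0, 0], [0, 0, 0], [0, 0, 0], [0, 0, 0], [0, 0, 0], [0, 0, 0], [0, 0, 0], [0, 0, 0], [0, 0, 0], [0, 0, 0], [0, 0, 0], [0, 0, 0], [0, 0, 0], [0, 0, 0], [0, 0, 0], [0, 0, 0], [0, 0, 0], [0, 0, 0], [0, 0, 0]])

```text
clock: 40.7
position: [0.5286, 0.3084, 0.2175]
ee_rot: [1.963, 2.453, 0.001]
force: [0.3, 0.5, 1.0]
width: 0.979
gripper_force: 0.0
```

Emit:
carry_out(claw=[9, 9, 9, 9, 9, 9, 9, 9, 9, 9, 9, 9], delta_pos=[[0, 0, -2], [0, 0, -1], [1, -1, 0], [2, -2, 0], [2.5, -2.5, 0], [2.5, -2.5, 0], [2.5, -2.5, 0], [2.5, -2.5, 0], [2, -2, 0], [1, -1, 0], [0, 0, 0], [0, 0, 0]], angular=[[0, 0, 0], [0, 0, 0], [0, 0, 0], [0, 0, 0], [0, 0, 0], [0, 0, 0], [0, 0, 0], [0, 0, 0], [0, 0, 0], [0, 0, 0], [0, 0, 0], [0, 0, 0]])

```text
clock: 41.9
position: [0.3383, 0.4287, 0.2445]
ee_rot: [1.963, 2.451, -0.001]
force: [1.0, 0.7, -0.4]
width: 0.983
gripper_force: 0.0
```

Run:
```python
from h import *
t=arm.get_image('top'); s=arm.get_image('scene')
a=cv2.resize(t['frame'][170:300,140:420],None,fx=2.5,fy=2.5); b=cv2.resize(s['frame'][180:290,200:480],None,fx=2.5,fy=2.5)
cv2.imwrite('pics/f9.png',cv2.cvtColor(np.vstack([a,b])[:600],cv2.COLOR_RGB2BGR))
plan([.5,.4,.2],12)
```

```text
t 42.0 pos [0.3392 0.4283 0.2447] yaw 12.51 tilt z [ 0.    -0.001 -1.   ] turn 0.009 shift cm [-6.11 15.14  4.48] w 8.99 grip 0.0 q [-0.97  0.27 -0.04  1.68  0.01  1.19 -0.79] F [ 0.3  0.5 -0.1]
```

View pics/f9.png

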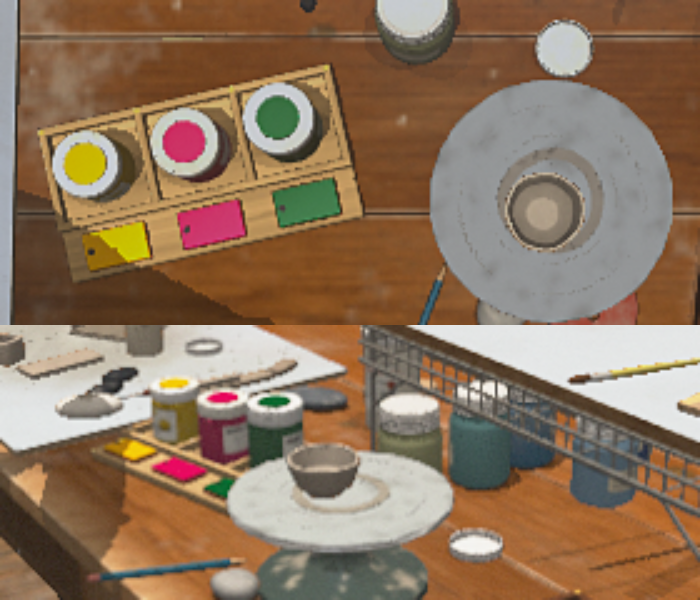

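All three pots stand upright, each behind the tile of its own colour, and the bowl has not moved. The gripper is clear, so I am handing in.

```bash
python3 -c "
from cell import arm
print(arm.sign_off())"
```

```text
the job is handed in; nothing more can be done
None
```

The job is handed in after about 42 s: each pot stands upright in the bay behind its own tile and the bowl is where it started; the first grip on the pink pot was too high and tipped it slightly in its dark-rack bay, but it settled back upright and I regripped it lower.

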